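# Empty the sweet dispenser: pan under the outlet, hold the spring gate at the mark

### The arm

A 7-joint arm with a two-finger parallel gripper is mounted at the origin on the work surface. World frame = base frame: x ahead of the robot, y to its left, z up, the work surface at z = 0. Lengths are in m, angles in rad, forces in N, time in s.
With the tool pointing down it reaches from about 0.425 to 1.025 m from the base axis. Payload 9.4 kg.
Tool frame: the origin (TCP) lies midway between the tips of the shut fingers; the grasp point (between the pads) lies 19 mm behind it (grip_point_offset is the distance from the TCP to the grasp point, in m); z points along the fingers, y is the direction in which the jaws open and shut (so a half turn about z gives the same grasp; the last joint's range is limited). The gripper opens to 85 mm and grips with 20 to 120 N. Pads are 22 mm wide; open, the fingers measure 114 mm over their backs; the gripper's body (76 mm by 85 mm) begins 54 mm behind the grasp point. The pads swing forward as they close: fully open they stand 13 mm farther back than shut.
Start: joints at [-1.196, 0.599, -0.003, 1.599, 0.002, 0.943, -0.08], TCP at [0.317, 0.652, 0.231] pointing down, gripper open.
Joint ranges: [-2.57, 2.57], [-0.35, 1.97], [-1.29, 1.29], [0.11, 2.56], [-1.05, 4.19], [0.11, 1.86], [-2.63, 2.63]. Speed limits (rad/s): [2.22, 2.22, 3.01, 3.01, 3.14, 3.14, 3.14].

### API

Orientations are given as a rotation vector (axis times angle).
In Python, from station import * gives the robot as it stands.
- The arm moves only by the shell command python3 -m crank 'ROWS' [FORCE]. ROWS is text: rows parted by semicolons, each of 5 numbers parted by spaces: the opening, from 0 (shut) to 1 (fully open), then the shift along the world's x, y, z in m, then the turn about the world's z in degrees. A call has 1 to 5 rows; each row shifts and turns the pose as measured when the row begins; what a row does not reach is not made up. A row lasts 1/10 s, in which the tool goes at most 50 mm and 8.59 degrees, less where a joint would pass 70% of its speed; a pose out of reach is approached as far as the arm can. A call with a gripper value outside its range is refused whole. The fingers move at their own pace and stop on an object; FORCE is the grip in N (left out, the last holds). Time passes only in rows, so rows that do not move let the fingers close. It gives the time, the measured TCP pose, the force and the opening at its end, in the units of the state.
- sense(): the state, without advancing time (a new reading comes with each control period).
- grab_frame(name): name is "side" or "top" or "wrist"; returns the picture (384x512x3 uint8, red, green, blue); there is no depth.
- camera_info(name): a dict with "fx", "fy", "cx", "cy" (pixels), "world_to_cam" (4x4, takes a point from world to camera coordinates). Camera axes: x right, y up, looking along -z (the intrinsics and any distortion apply to the point x, -y, -z); pixel columns grow to the right and rows downward; lengths in m; the calibration is good to about 2 mm. A picture is of the moment at which its call begins: read the wrist's pose just before it. camera_info takes no time and is no camera call; for the wrist camera it gives the pose at the moment of the call.
- close_job(): hands the job in, once; it reports no verdict.
Trained networks look in the newest picture that a camera, given by its name, has taken for a name from the list of things; names that differ only in an ending like _2 or _b are one class to them, and where a whole thing is asked for, a point or a joint stands for the part that bears it (a point fixed in the world has none). Each returns a list of dicts, best first, with "p" (0 to 1); they miss things now and then, are a little off and sometimes report something else, mostly with a low value. They report only what shows in the picture. A call takes as long as a camera call.
- masks_of(camera, query): "region" (384x512 bool, what is visible of it) and "rect" ([left, top, width, height] in pixels, round what is visible of it).
- mark_of(camera, query): "pixel" ([column, row] in pixels: a listed point, or the origin of a listed thing).
The state is a dict: "clock": time; "joint_positions": joint angles; "joint_velocities": joint speeds; "joint_torque": joint torques, N m; "tcp_pos": TCP position; "ee_rot": TCP orientation; "wrist_force": force on the tool from outside, world axes, zero at the start; "moment": the same for the moment, N m; "width": finger opening in m.
Only numpy, scipy, OpenCV 4.12 (cv2) and the standard library are available. Lean on these libraries where they do the work, as an engineer would, in place of code of your own. Each camera call takes 0.05 s, during which the arm holds its last target. There are 200 camera calls.

### The job

Bring the empty steel catch pan, by its black handle, under the dispenser's outlet so that the outlet is over the middle of the pan. Then pull the dispenser's spring-return gate out by its black upright post to the red mark, so that the three sweets drop into the pan, and keep it there: the program finishes while the gripper is still holding the gate at the mark, with the pan under the outlet. Leave the bottle, the cup and the big steel tub where they stand.

Things in the scene. Friction and masses are not known exactly. Their poses are not given: they have to be found in the camera images.
- dispenser: Fixed dispenser; place and heading vary; origin on the table below the tube. Two posts with a foot stand 100 to 160 mm along its +x (95 mm to either side). Gate rails run along y from +90 to -225 mm, 80 mm wide over all, 128 mm high, with legs on a low foot at y -204 to -234 mm, 50 mm either side in x. Below the rails it is open from -x and +y. z up.
- outlet (a point): Centre of the dispenser's square outlet mouth (46 mm outside), 84 mm above the table, straight below the clear tube (36 mm square, top 227 mm above the table). Axes are the dispenser's.
- gate_post (a point): Centre of the gate's black upright post (24 mm along x, 16 mm along y, 50 mm tall, a white stripe down its middle) on the flat yellow gate; the point is 149 mm above the table, the post's foot 124 mm, the rails 28 to 40 mm either side of it 128 mm. Axes as the dispenser's: pulling the gate out moves it along -y. Closed, it is 140 mm from the tube's axis.
- mark (a point): Red bands round the two gate rails (8 mm wide): the post's white stripe must come level with them. The point lies midway between the two bands, 129 mm above the table, 45 mm along -y from the closed post. Axes as the dispenser's.
- gate (a joint): Spring-return gate: metres pulled out, 0 = closed, 0.045 = at the red mark (its port lines up with the tube), 0.070 = end stop. The spring pulls it closed with about 4 N at 0 and 9 N at the mark; it snaps shut if let go.
- pan_center (a point): Catch pan of steel, open on top, 150 mm (x) by 100 mm (y) outside, 60 mm tall, walls 4 mm, 0.3 to 0.5 kg; the point is the centre of the pan, 30 mm above its underside. z up, the handle sticks out along -x. It stands loose on the table and may be slid or lifted.
- pan_grip (a point): Place to grip the pan: on the black handle, a level bar along the pan's x, 14 mm wide (y), 22 mm tall, reaching from 75 to 164 mm from the pan's centre; the point is its mid height (46 mm above the table), 140 mm from the pan's centre. Axes as the pan's.
- sweet0_center (a point): Centre of the red hard sweet, a ball of 26 mm, 12 g. At the start it is number 1 from below in the clear tube, resting above the closed gate.
- sweet1_center (a point): Centre of the yellow hard sweet, a ball of 26 mm, 12 g. At the start it is number 2 from below in the clear tube, resting above the closed gate.
- sweet2_center (a point): Centre of the green hard sweet, a ball of 26 mm, 12 g. At the start it is number 3 from below in the clear tube, resting above the closed gate.
- bottle_mid (a point): Yellow bottle, 60 mm across, 170 mm tall; the point is its middle. To be left alone.
- cup_mid (a point): White cup, 72 mm across, 85 mm tall; the point is its middle. To be left alone.
- tub_mid (a point): Big steel tub, 176 by 108 by 100 mm tall; the point is its middle. To be left alone.

How it is judged:
By the outcome, as a careful person would: the job done as asked, in the order asked, and still so for the second after the job is handed in, while the arm keeps its last pose, push and grip.
It also fails if it takes over 54 s, if anything falls off the work surface, if the arm or the gripper's body presses on something with over 40 N, if the wrist force passes 120 N, or if a joint passes its speed limit or range.

## Working session

There is one attempt and no reset: what is moved stays moved. The work goes in short steps, Python scripts to look and compute and a shell command to move; the robot and the scene stay as the last step left them, time stands still between calls to the robot, and variables do not carry over. Pictures are saved under pics/ and viewed, about 8 in all and at most 12, crops included, and the job is handed in when it is done.

```bash
mkdir -p pics; cat > h.py <<'E'
import numpy as np, cv2
from station import *
def ray(cam,px,info=None):
    i=info or camera_info(cam); T=np.array(i["world_to_cam"]); R=T[:3,:3]; t=T[:3,3]
    d=np.array([(px[0]-i["cx"])/i["fx"],-(px[1]-i["cy"])/i["fy"],-1.0])
    return -R.T@t, R.T@d
def at_z(cam,px,z,info=None):
    c,d=ray(cam,px,info); return c+d*(z-c[2])/d[2]
def proj(cam,p,info=None):
    i=info or camera_info(cam); q=np.array(i["world_to_cam"])@np.append(p,1)
    return i["cx"]+i["fx"]*q[0]/-q[2], i["cy"]+i["fy"]*q[1]/q[2]
def tri(rs):
    A=0;b=0
    for c,d in rs:
        d=d/np.linalg.norm(d);P=np.eye(3)-np.outer(d,d);A=A+P;b=b+P@c
    return np.linalg.solve(A,b)
def save(img,n): cv2.imwrite("pics/"+n,img[:,:,::-1])
E
python3 - <<'E'
from h import *
np.set_printoptions(precision=3,suppress=True)
print({k:v for k,v in camera_info("top").items() if k!="world_to_cam"})
Z={"dispenser":0,"outlet":.084,"gate_post":.149,"mark":.129,"pan_center":.03,"pan_grip":.046,"bottle_mid":.085,"cup_mid":.0425,"tub_mid":.05}
for c in("top","side"):
    f=grab_frame(c);save(f,c+"0.png")
    for n,z in Z.items():
        for m in mark_of(c,n)[:2]: print(c,n,round(m["p"],2),np.array(m["pixel"]),at_z(c,m["pixel"],z))
print(sense()["clock"],sense()["ee_rot"])
E
```

```text
{'fx': 366.75085820164554, 'fy': 366.75085820164554, 'cx': 246.16053120479847, 'cy': 187.66037159393437}
top dispenser 0.7 [261.2 155. ] [0.635 0.021 0.   ]
top dispenser 0.6 [206.2 193.2] [0.485 0.246 0.   ]
top outlet 0.5 [344.6 211.1] [ 0.4   -0.284  0.084]
top gate_post 0.75 [297.1 156.7] [ 0.601 -0.103  0.149]
top mark 0.82 [310.8 159. ] [ 0.595 -0.156  0.129]
top pan_center 0.94 [196.6 160.2] [0.615 0.278 0.03 ]
top pan_grip 0.95 [204.2 192.2] [0.487 0.248 0.046]
top bottle_mid 0.88 [390.  161.5] [ 0.584 -0.464  0.085]
top cup_mid 0.53 [337.5 213.9] [ 0.39  -0.267  0.042]
top tub_mid 0.82 [110.2 209.1] [0.43  0.612 0.05 ]
side dispenser 0.92 [281.2 229.3] [ 0.621  0.024 -0.   ]
side outlet 0.6 [286.3 211.6] [0.628 0.016 0.084]
side gate_post 0.67 [303.9 226.3] [ 0.606 -0.117  0.149]
side mark 0.59 [303.6 244.8] [ 0.581 -0.162  0.129]
side pan_center 0.61 [245.2 181. ] [0.6   0.275 0.03 ]
side pan_grip 0.97 [218.7 190.9] [0.482 0.24  0.046]
side pan_grip 0.56 [286.2 209.5] [0.656 0.061 0.046]
side bottle_mid 0.78 [371.1 347.5] [ 0.587 -0.46   0.085]
side cup_mid 0.93 [259.3 323.4] [ 0.393 -0.283  0.043]
side tub_mid 0.61 [173.4 143.2] [0.417 0.601 0.05 ]
1.0 [0.704 3.062 0.   ]
```

View pics/top0.png

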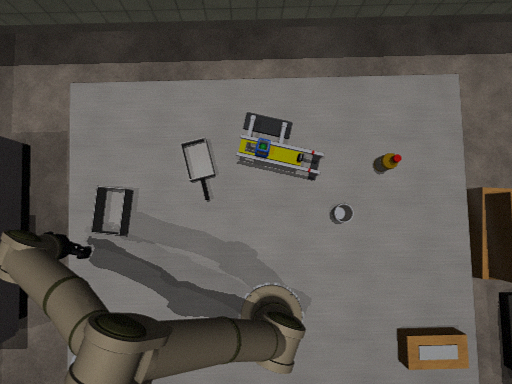

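View pics/side0.png

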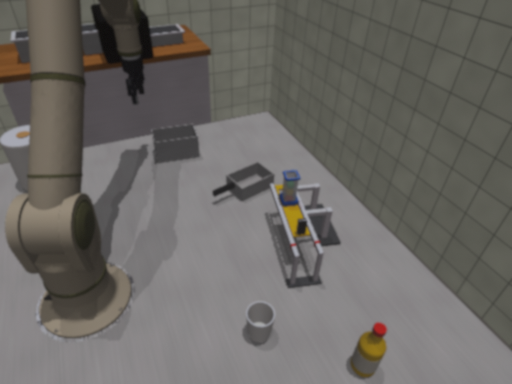

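The top view shows the pan at about (198,160) with its handle tip at (206,197), the tube at (263,147), the post at (300,156) and the mark bands at (311,160). The side view agrees. The networks' top-view "outlet" is actually the cup, so I'm rejecting it. Headings are about +14° for the pan and −11° for the dispenser. Next I go above the handle.

```bash
python3 -m crank '1 0.02 -0.045 0 8; 1 0.02 -0.045 0 8; 1 0.02 -0.045 0 8; 1 0.02 -0.045 0 8; 1 0.02 -0.045 0 8'; python3 -m crank '1 0.02 -0.045 0 0; 1 0.02 -0.045 0 0; 1 0.02 -0.045 0 0; 1 0.01 -0.045 0 0; 1 0 0 0 0'
python3 - <<'E'
from h import *
np.set_printoptions(precision=3,suppress=True)
s=sense();print(s["clock"],s["tcp_pos"],s["ee_rot"])
i=camera_info("wrist");f=grab_frame("wrist");save(f,"w1.png")
for n,z in {"pan_center":.03,"pan_grip":.046,"outlet":.084,"gate_post":.149}.items():
    for m in mark_of("wrist",n)[:2]: print(n,round(m["p"],2),np.array(m["pixel"]),at_z("wrist",m["pixel"],z,i))
E
```

```text
clock: 1.5
tcp_pos: [0.4114, 0.4291, 0.2301]
ee_rot: [0.445, -3.107, -0.004]
wrist_force: [1.6, -0.5, -0.0]
width: 0.0855
clock: 2.0
tcp_pos: [0.4854, 0.2372, 0.231]
ee_rot: [0.438, -3.111, -0.001]
wrist_force: [0.3, 0.3, -0.2]
width: 0.0851
2.0 [0.485 0.237 0.231] [ 0.438 -3.111 -0.001]
pan_center 0.7 [ 42.3 254.7] [ 0.674 -0.014  0.03 ]
pan_center 0.69 [255.7 271. ] [0.617 0.278 0.03 ]
pan_grip 0.6 [257.3 178.2] [0.485 0.241 0.046]
outlet 0.65 [ 42.7 256.2] [0.636 0.023 0.084]
```

View pics/w1.png

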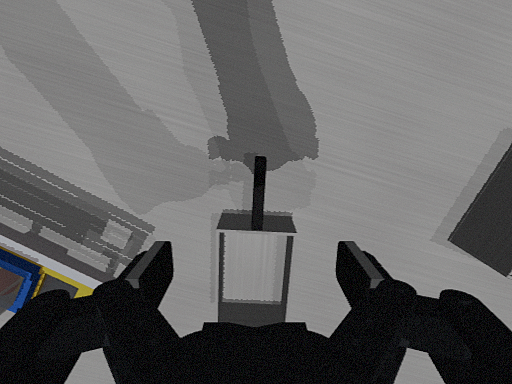

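The wrist view shows the handle tip at (260,157), its root at (257,229) and the near rim corners at (217,231) and (297,231). The low-left item (42,255) is the tube, so the "outlet" hit there needs care. I'll compute the handle line and refine.

```bash
python3 - <<'E'
from h import *
np.set_printoptions(precision=4,suppress=True)
P=lambda u,v,z:at_z("wrist",(u,v),z)
t,r=P(260,157,.057),P(258,214,.057)
a,b=P(217,231,.06),P(297,231,.06)
print(t,r,a,b,np.linalg.norm(a-b)); d=r-t; print("handle heading",np.degrees(np.arctan2(d[1],d[0])),np.linalg.norm(d))
e=b-a;print("rim heading",np.degrees(np.arctan2(e[1],e[0]))-90,"rim mid",(a+b)/2)
h=np.radians(15.5);c=(a+b)/2;x=np.array([np.cos(h),np.sin(h)]);print("centre",c[:2]+.075*x,"grip",c[:2]-.065*x,"grip from tip",t[:2]+.024*x)
E
```

```text
[0.4555 0.2461 0.057 ] [0.5227 0.2641 0.057 ] [0.5574 0.2219 0.06  ] [0.5292 0.3163 0.06  ] 0.09855685461149438
handle heading 15.045104571131324 0.06957874207722914
rim heading 16.647603561499366 rim mid [0.5433 0.2691 0.06  ]
centre [0.6156 0.2891] grip [0.4806 0.2517] grip from tip [0.4787 0.2525]
```

```bash
python3 -m crank '0.6 -0.005 0.014 -0.04 0; 0.6 0 0 -0.045 0; 0.6 0 0 -0.045 0; 0.6 0 0 -0.04 0; 0.6 0 0 -0.02 0' 60; python3 -m crank '0.6 0 0 -0.01 0; 0.6 0 0 0 0'
```

```text
clock: 2.75
tcp_pos: [0.4763, 0.2716, 0.0395]
ee_rot: [-0.474, 3.096, 0.02]
wrist_force: [-6.0, -2.0, 9.4]
width: 0.0516
clock: 2.95
tcp_pos: [0.4743, 0.2724, 0.0307]
ee_rot: [-0.481, 3.098, 0.012]
wrist_force: [-1.4, -8.8, 35.7]
width: 0.0514
```

A finger is pressing on something at +36 N, and y ended 2 cm off. I'll back up and check.

```bash
python3 -m crank '0.6 0 0 0.04 0; 0.6 0 0 0.04 0; 0.6 0 0 0.02 0;1 0 0 0 0; 1 0 0 0 0'
python3 - <<'E'
from h import *
np.set_printoptions(precision=3,suppress=True)
s=sense();print(s["clock"],s["tcp_pos"],s["ee_rot"],s["wrist_force"])
f=grab_frame("wrist");save(f,"w2.png");print(camera_info("wrist")["world_to_cam"])
s=sense();print(s["clock"],s["tcp_pos"])
for n,z in {"pan_center":.03,"pan_grip":.046}.items():
    for m in mark_of("wrist",n)[:2]: print(n,round(m["p"],2),np.array(m["pixel"]),at_z("wrist",m["pixel"],z))
E
```

```text
clock: 3.45
tcp_pos: [0.4718, 0.2812, 0.1347]
ee_rot: [-0.501, 3.093, 0.017]
wrist_force: [0.7, -0.5, -0.3]
width: 0.0781
3.45 [0.472 0.281 0.135] [-0.501  3.093  0.017] [ 0.737 -0.46  -0.253]
[[-0.316  0.949  0.007 -0.119]
 [-0.91  -0.302 -0.284  0.524]
 [-0.267 -0.097  0.959 -0.133]
 [ 0.     0.     0.     1.   ]]
3.5 [0.472 0.281 0.134]
pan_center 0.64 [203.  325.4] [0.628 0.276 0.03 ]
pan_grip 0.95 [207.  206.4] [0.489 0.244 0.046]
```

View pics/w2.png

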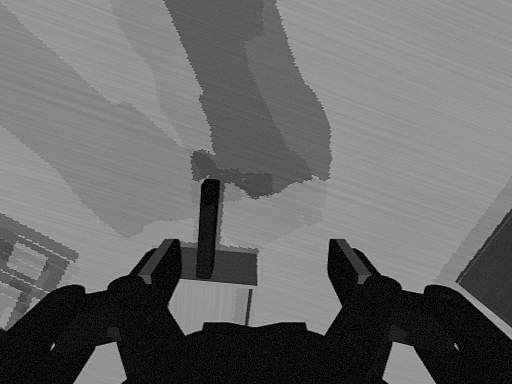

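The second wrist view shows the handle from tip (210,180) to root (204,276), left of centre between the fingers. The arm had drifted in +y, so I'll correct it and check the pose more often.

```bash
python3 - <<'E'
from h import *
np.set_printoptions(precision=4,suppress=True)
P=lambda u,v,z:at_z("wrist",(u,v),z)[:2]
t,r=P(211,180,.057),P(206,265,.057);d=r-t;u=d/np.linalg.norm(d)
print(t,r,np.degrees(np.arctan2(d[1],d[0])),"grip",t+.024*u)
E
python3 -m crank '1 0.012 -0.030 0 -2.5; 1 0 0 0 0';python3 -m crank '1 0 0 0 0'
```

```text
[0.4624 0.2412] [0.5387 0.2583] 12.602999146085056 grip [0.4858 0.2465]
clock: 3.8
tcp_pos: [0.4826, 0.2499, 0.1311]
ee_rot: [-0.434, 3.109, 0.012]
wrist_force: [-0.5, -0.1, -0.1]
width: 0.0857
clock: 3.9
tcp_pos: [0.4822, 0.2498, 0.1301]
ee_rot: [-0.434, 3.11, 0.012]
wrist_force: [0.2, -0.6, -1.3]
width: 0.0855
```

```bash
python3 -m crank '1 0.003 -0.004 -0.035 -1.5; 1 0 0 -0.01 0';python3 -m crank '1 0 0 0 0'
```

```text
clock: 4.1
tcp_pos: [0.4857, 0.2463, 0.0842]
ee_rot: [-0.393, 3.115, 0.013]
wrist_force: [0.2, 0.1, -0.5]
width: 0.0854
clock: 4.2
tcp_pos: [0.4847, 0.2465, 0.0828]
ee_rot: [0.395, -3.116, -0.011]
wrist_force: [0.5, -0.0, 1.5]
width: 0.0855
```

```bash
python3 -m crank '1 0 0 -0.03 0; 1 0 0 -0.02 0';python3 -m crank '1 0 0 -0.005 0'; python3 -m crank '0 0 0 0 0; 0 0 0 0 0; 0 0 0 0 0;0 0 0 0 0;0 0 0 0 0' 60
```

```text
clock: 4.4
tcp_pos: [0.4859, 0.2484, 0.0344]
ee_rot: [-0.398, 3.113, 0.014]
wrist_force: [-0.9, 0.1, -0.0]
width: 0.0851
clock: 4.5
tcp_pos: [0.4852, 0.2488, 0.0285]
ee_rot: [-0.401, 3.114, 0.014]
wrist_force: [-0.5, -0.5, 0.5]
width: 0.0853
clock: 5.0
tcp_pos: [0.486, 0.25, 0.0319]
ee_rot: [-0.402, 3.112, 0.015]
wrist_force: [1.2, -5.1, 0.9]
width: 0.0134
```

Gripped: the width of 13.4 mm matches the 14 mm bar. Now I rotate and slide part of the way, then measure the outlet.

```bash
python3 -m crank '0 0 -0.015 0 -6; 0 0 -0.02 0 -6; 0 0 -0.02 0 -6'; python3 -m crank '0 0 -0.01 0 -4; 0 0 0 0 0'
python3 - <<'E'
from h import *
np.set_printoptions(precision=3,suppress=True)
s=sense();print(s["clock"],s["tcp_pos"],s["ee_rot"],s["wrist_force"])
Z={"outlet":.084,"gate_post":.149,"mark":.129,"pan_center":.03,"pan_grip":.046}
for c in("top","side","wrist"):
    f=grab_frame(c);
    save(cv2.resize(f[90:230,170:350] if c=="top" else f[130:300,190:350] if c=="side" else f,None,fx=1 if c=="wrist" else 4,fy=1 if c=="wrist" else 4,interpolation=cv2.INTER_CUBIC)[:600,:800],c+"3.png")
    for n,z in Z.items():
        for m in mark_of(c,n)[:1]: print(c,n,round(m["p"],2),np.array(m["pixel"]),at_z(c,m["pixel"],z))
E
```

```text
clock: 5.3
tcp_pos: [0.4867, 0.1988, 0.0332]
ee_rot: [0.091, 3.131, 0.022]
wrist_force: [0.2, 0.1, -3.5]
width: 0.0127
clock: 5.5
tcp_pos: [0.4859, 0.1853, 0.0333]
ee_rot: [0.214, 3.126, 0.017]
wrist_force: [0.5, -0.7, -3.0]
width: 0.0128
5.5 [0.486 0.185 0.033] [0.214 3.126 0.017] [ 0.521 -0.727 -3.008]
top outlet 0.63 [262.3 148.9] [0.645 0.02  0.084]
top gate_post 0.85 [297.7 158.9] [ 0.593 -0.104  0.149]
top mark 0.92 [310.3 162.8] [ 0.581 -0.153  0.129]
top pan_grip 0.3 [259.3 154.3] [0.63  0.03  0.046]
side outlet 0.68 [288.  213.2] [0.63  0.007 0.084]
side gate_post 0.57 [302.3 229.6] [ 0.595 -0.127  0.149]
side mark 0.67 [302.2 240.1] [ 0.586 -0.146  0.129]
side pan_center 0.93 [261.6 198.1] [0.614 0.162 0.03 ]
side pan_grip 0.59 [226.6 199.6] [0.49  0.185 0.046]
wrist pan_grip 0.57 [255.6 265.7] [0.492 0.187 0.046]
```

View pics/top3.png

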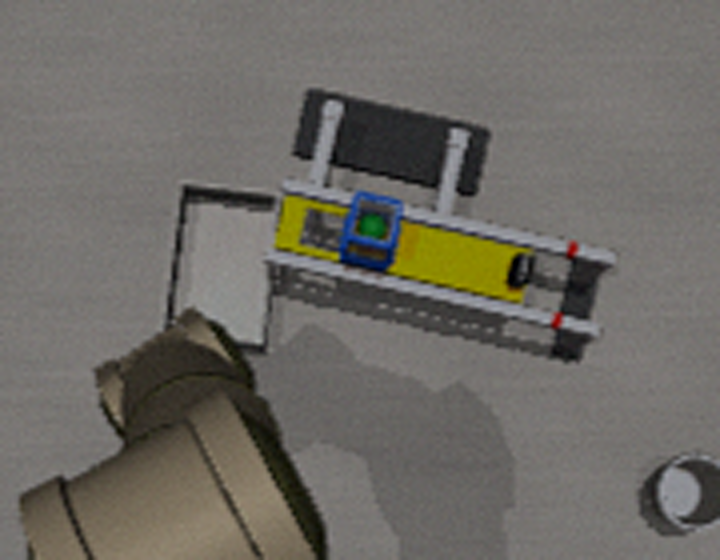

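The crop (4x, offset 170,90) shows the tube top at about (376,217), the red bands at (572,249) and (557,321), the post top at (522,270) and the rails running (285,186)→(615,257) and (268,260)→(600,330). I'll compute the dispenser frame from these.

```bash
python3 - <<'E'
from h import *
np.set_printoptions(precision=4,suppress=True)
Q=lambda u,v,z:at_z("top",(170+u/4,90+v/4),z)[:2]
print("tube",Q(376,217,.227)); b1,b2=Q(572,249,.129),Q(557,321,.129);m=(b1+b2)/2
print("bands",b1,b2,np.linalg.norm(b1-b2),"mark",m)
print("post",Q(522,270,.170))
for a,b in((Q(285,186,.128),Q(615,257,.128)),(Q(268,260,.128),Q(600,330,.128))):
    d=a-b;print("rail",a,b,np.linalg.norm(d),"heading",np.degrees(np.arctan2(d[1],d[0]))-90)
    y=d/np.linalg.norm(d); print(" mark->outlet",m+.185*y,"post",m+.045*y)
r=[ray(c,p) for c,p in(("top",(262.3,148.9)),("side",(288,213.2)))];print("tri outlet",tri(r))
E
```

```text
tube [0.6352 0.0205]
bands [ 0.6196 -0.1646] [ 0.5532 -0.1484] 0.06836435195053955 mark [ 0.5864 -0.1565]
post [ 0.5951 -0.1116]
rail [0.685  0.0986] [ 0.6114 -0.2042] 0.31158909386315814 heading -13.661032528895618
 mark->outlet [0.6301 0.0233] post [ 0.5971 -0.1128]
rail [0.6163 0.1159] [ 0.5441 -0.1878] 0.3120915601968101 heading -13.377058325258176
 mark->outlet [0.6292 0.0235] post [ 0.5969 -0.1127]
tri outlet [0.6435 0.0207 0.0684]
```

View pics/wrist3.png

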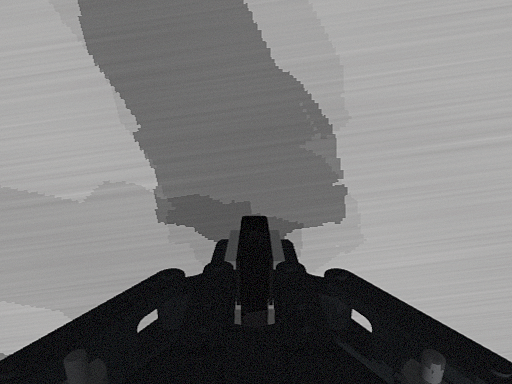

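Everything agrees: heading −13.5°, outlet (0.6315, 0.022), post (0.597, −0.1125), mark (0.5865, −0.1565). The wrist view shows the handle centred in the pads. Now I move the pan under.

```bash
python3 -m crank '0 0.002 -0.03 0 -3; 0 0.002 -0.035 -0.002 -3; 0 0.002 -0.03 0 0'; python3 -m crank '0 0.002 -0.015 0 0; 0 0 -0.005 -0.001 0; 0 0 0 0 0'
python3 - <<'E'
from h import *
np.set_printoptions(precision=4,suppress=True)
s=sense();a=s["ee_rot"];print(s["tcp_pos"],"heading",2*np.degrees(np.arctan2(a[1],a[0]))-180)
Q=lambda u,v,z:at_z("top",(170+u/4,90+v/4),z)[:2]
c=(Q(183,185,.065)+Q(265,350,.065))/2;print("earlier pan centre",c,"from grip",np.linalg.norm(c-[.486,.185]))
E
```

```text
clock: 6.7
tcp_pos: [0.4951, 0.0981, 0.0322]
ee_rot: [0.357, 3.104, 0.031]
wrist_force: [0.5, 4.7, 4.0]
width: 0.0128
clock: 7.0
tcp_pos: [0.4986, 0.0738, 0.0323]
ee_rot: [0.365, 3.1, 0.031]
wrist_force: [1.2, 0.3, 1.1]
width: 0.0127
[0.4986 0.0738 0.0323] heading -13.42845632209793
earlier pan centre [0.6205 0.16  ] from grip 0.13680835978867356
```

```bash
python3 -m crank '0 -0.002 -0.018 -0.002 0; 0 0 0 -0.002 0; 0 0 0 0 0'
python3 - <<'E'
from h import *
np.set_printoptions(precision=4,suppress=True)
s=sense();a=s["ee_rot"];print(s["tcp_pos"],"heading",2*np.degrees(np.arctan2(a[1],a[0]))-180)
f=grab_frame("top");s=grab_frame("side")
A=cv2.resize(f[110:180,210:310],None,fx=6,fy=6,interpolation=cv2.INTER_CUBIC)[:,:600]
save(A,"top4.png")
save(cv2.resize(s[160:290,210:360],None,fx=4,fy=4,interpolation=cv2.INTER_CUBIC),"side4.png")
for m in mark_of("side","pan_center")[:1]: print(m["p"],at_z("side",m["pixel"],.03))
for c in("top","side"):
    i=camera_info(c)
    for h in(0,):
        x=np.array([.972,-.2334,0]);y=np.array([.2334,.972,0]);o=np.array([.6315,.022,0])
        for sx,sy in((1,1),(1,-1),(-1,-1),(-1,1)):
            p=proj(c,o+.075*sx*x+.05*sy*y+[0,0,.06]);off=(210,110,6) if c=="top" else (210,160,4)
            print(c,sx,sy,np.round([(p[0]-off[0])*off[2],(p[1]-off[1])*off[2]]))
E
```

```text
clock: 7.3
tcp_pos: [0.4991, 0.0583, 0.03]
ee_rot: [0.361, 3.095, 0.035]
wrist_force: [-3.0, -0.6, 10.1]
width: 0.013
[0.4991 0.0583 0.03  ] heading -13.301286394398119
0.88 [0.6278 0.0161 0.03  ]
top 1 1 [258. 132.]
top 1 -1 [409. 164.]
top -1 -1 [361. 389.]
top -1 1 [209. 357.]
side 1 1 [373. 173.]
side 1 -1 [410. 255.]
side -1 -1 [226. 277.]
side -1 1 [199. 192.]
```

View pics/top4.png

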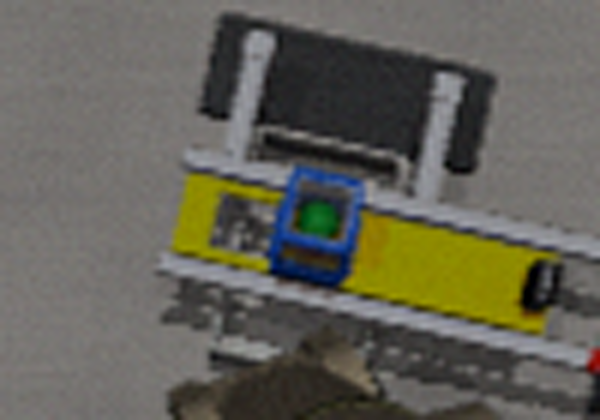

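View pics/side4.png

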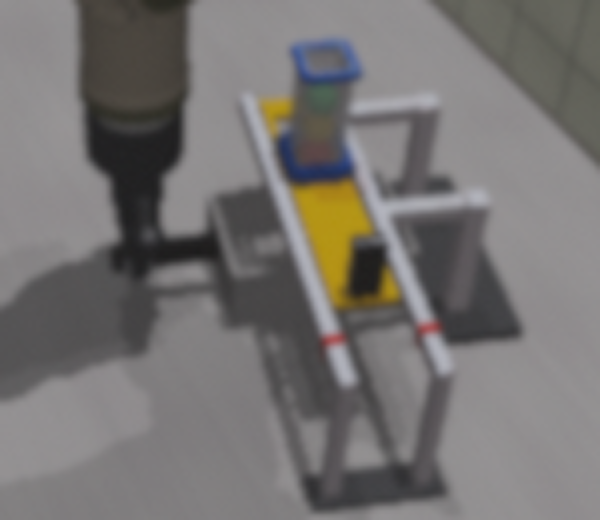

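Pan in place. The top crop shows the far rim corners at about (258,126) and (408,157), against predictions of (258,132) and (409,164). The side view shows the near corners at about (208,197) and (228,272), against (199,192) and (226,277). That puts the pan within about 5 mm. Now I release and rise.

```bash
python3 -m crank '1 0 0 0 0; 1 0 0 0 0; 1 0 0 0 0; 1 0 0 0 0'; python3 -m crank '1 0 0 0.03 0; 1 0 0 0.045 0; 1 0 0 0.045 0; 1 0 0 0.045 0; 1 0 0 0.045 0'
```

```text
clock: 7.85
tcp_pos: [0.4997, 0.0613, 0.0302]
ee_rot: [0.356, 3.094, 0.036]
wrist_force: [0.1, 0.1, -0.2]
width: 0.0705
clock: 8.35
tcp_pos: [0.4951, 0.0625, 0.241]
ee_rot: [0.352, 3.108, 0.031]
wrist_force: [0.3, -0.1, -0.2]
width: 0.0855
```

```bash
python3 -m crank '1 0.01 -0.04 0 0; 1 0.02 -0.04 0 0; 1 0.025 -0.04 0 0; 1 0.025 -0.035 0 0; 1 0.015 -0.01 0 0'; python3 -m crank '1 0 0 0 0'
python3 - <<'E'
from h import *
np.set_printoptions(precision=4,suppress=True)
s=sense();a=s["ee_rot"];print(s["tcp_pos"],"heading",2*np.degrees(np.arctan2(a[1],a[0]))-180)
i=camera_info("wrist");f=grab_frame("wrist");save(f,"w5.png")
for n,z in {"gate_post":.149,"mark":.129,"outlet":.084,"pan_center":.03}.items():
    for m in mark_of("wrist",n)[:2]: print(n,round(m["p"],2),np.array(m["pixel"]),at_z("wrist",m["pixel"],z,i))
E
```

```text
clock: 8.85
tcp_pos: [0.5939, -0.1048, 0.2504]
ee_rot: [0.337, 3.094, 0.037]
wrist_force: [0.1, -0.9, -0.5]
width: 0.0858
clock: 8.95
tcp_pos: [0.5953, -0.1069, 0.25]
ee_rot: [0.342, 3.093, 0.036]
wrist_force: [-0.6, -0.4, 0.4]
width: 0.0855
[ 0.5953 -0.1069  0.25  ] heading -12.604962894713339
gate_post 0.92 [247.3 200.7] [ 0.6007 -0.1117  0.149 ]
mark 0.81 [198.4 192.9] [ 0.5883 -0.1584  0.129 ]
```

View pics/w5.png

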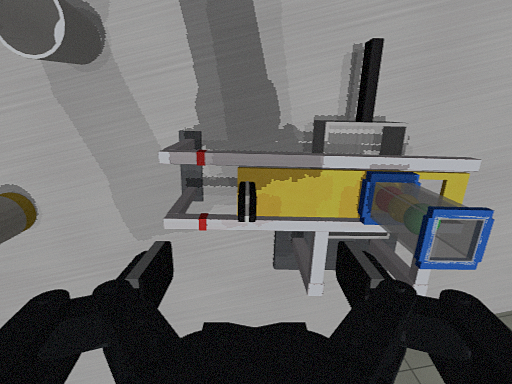

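The wrist view shows the post's stripe at (247,201), the bands at x≈201 and the pan's near rim from (313,120) to (408,124). The post at (0.599, −0.112) agrees with the earlier fix. I'll check the pan in this view, then descend.

```bash
python3 - <<'E'
from h import *
np.set_printoptions(precision=4,suppress=True)
P=lambda u,v,z:at_z("wrist",(u,v),z)[:2]
a,b=P(408,123,.06),P(313,118,.06);d=a-b;print("rim",np.linalg.norm(d),"heading",np.degrees(np.arctan2(d[1],d[0]))-90)
u=d/np.linalg.norm(d);x=np.array([u[1],-u[0]]);print("pan centre",(a+b)/2+.075*x,"rim mid",(a+b)/2)
p1,p2=P(201,158,.129),P(203.5,222,.129);m=(p1+p2)/2;print("mark",m); 
r1,r2=P(478,162,.128)-P(205,154,.128),P(385,230,.128)-P(205,225,.128)
for r in(r1,r2):
  y=r/np.linalg.norm(r);print("rail heading",np.degrees(np.arctan2(r[1],r[0]))-90,"outlet",m+.185*y,"post",m+.045*y)
E
python3 -m crank '0.8 0.003 -0.006 -0.04 0; 0.8 0 0 -0.02 -0.5';python3 -m crank '0.8 0 0 0 0'
```

```text
rim 0.11342435654807571 heading -15.190547041229706
pan centre [0.6323 0.0176] rim mid [0.5599 0.0373]
mark [ 0.5854 -0.1508]
rail heading -14.188347464153907 outlet [0.6307 0.0286] post [ 0.5964 -0.1071]
rail heading -14.641440507487886 outlet [0.6321 0.0282] post [ 0.5967 -0.1072]
clock: 9.4
tcp_pos: [0.5971, -0.1072, 0.1927]
ee_rot: [0.342, 3.088, 0.038]
wrist_force: [-0.5, 1.5, -0.2]
width: 0.0681
clock: 9.5
tcp_pos: [0.5955, -0.1056, 0.1909]
ee_rot: [0.34, 3.092, 0.039]
wrist_force: [0.8, -0.2, -0.5]
width: 0.0683
```

```bash
python3 -m crank '0.8 0.002 -0.008 -0.03 -1; 0.8 0 -0.001 -0.02 0'; python3 -m crank '0.8 0.001 -0.001 -0.008 0';  python3 -m crank '0 0 0 0 0; 0 0 0 0 0; 0 0 0 0 0; 0 0 0 0 0' 80
```

```text
clock: 9.7
tcp_pos: [0.5991, -0.1129, 0.1439]
ee_rot: [0.362, 3.083, 0.039]
wrist_force: [-0.3, -0.0, -0.7]
width: 0.0683
clock: 9.8
tcp_pos: [0.5996, -0.1129, 0.1355]
ee_rot: [0.36, 3.085, 0.039]
wrist_force: [-0.5, 0.3, 1.0]
width: 0.0686
clock: 10.2
tcp_pos: [0.6005, -0.1116, 0.1386]
ee_rot: [0.357, 3.083, 0.04]
wrist_force: [3.6, 2.6, -13.1]
width: 0.0155
```

```bash
python3 -m crank '0 -0.002 -0.010 -0.003 0; 0 -0.003 -0.012 0 0; 0 -0.003 -0.012 0 0'; python3 -m crank '0 0 0 0 0'
```

```text
clock: 10.5
tcp_pos: [0.5932, -0.1405, 0.1387]
ee_rot: [0.35, 3.082, 0.046]
wrist_force: [6.9, 5.8, -14.9]
width: 0.0147
clock: 10.6
tcp_pos: [0.593, -0.1413, 0.1386]
ee_rot: [0.352, 3.081, 0.047]
wrist_force: [4.2, 6.4, -6.6]
width: 0.0152
```

```bash
python3 -m crank '0 -0.002 -0.010 -0.001 0; 0 -0.001 -0.005 0 0; 0 0 0 0 0'
python3 - <<'E'
from h import *
np.set_printoptions(precision=4,suppress=True)
s=sense();p=s["tcp_pos"];print(p,"pulled",(np.array(p)[:2]-[.6005,-.1116])@[-.2334,-.972],s["wrist_force"])
i=camera_info("wrist");f=grab_frame("wrist");g=grab_frame("side")
for n,z in {"gate_post":.149,"mark":.129}.items():
  for c in("wrist","side"):
    for m in mark_of(c,n)[:1]: print(c,n,round(m["p"],2),np.array(m["pixel"]),at_z(c,m["pixel"],z,i if c=="wrist" else None))
A=cv2.resize(g[160:290,210:360],(450,390),interpolation=cv2.INTER_CUBIC);B=cv2.resize(f[100:360,80:500],(420*390//260*1,390))[:, :600]
cv2.imwrite("pics/side6.png",A[:,:,::-1]);save(f,"w6.png")
E
```

```text
clock: 10.9
tcp_pos: [0.5903, -0.1518, 0.1386]
ee_rot: [0.349, 3.082, 0.054]
wrist_force: [6.0, 6.6, -9.7]
width: 0.0152
[ 0.5903 -0.1518  0.1386] pulled 0.04140430507062878 [ 5.9936  6.6005 -9.7209]
wrist gate_post 0.65 [254.1 254. ] [ 0.5896 -0.1516  0.149 ]
side gate_post 0.72 [310.3 237.5] [ 0.5997 -0.1612  0.149 ]
wrist mark 0.66 [244.3 236.5] [ 0.5879 -0.1565  0.129 ]
side mark 0.89 [302.6 243.3] [ 0.581  -0.1564  0.129 ]
```

View pics/w6.png

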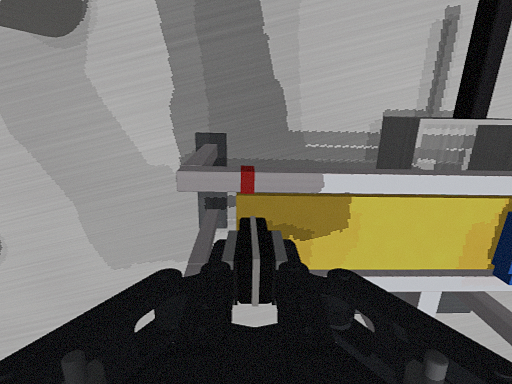

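The wrist view shows the stripe at u≈255 and the band at u≈247, a few mm short, which agrees with the 41 mm measured by the TCP. I'll pull about 4 mm more.

```bash
python3 -m crank '0 -0.001 -0.005 0 0; 0 0 0 0 0; 0 0 0 0 0'
python3 - <<'E'
from h import *
np.set_printoptions(precision=4,suppress=True)
s=sense();p=s["tcp_pos"];print(p,"pulled",(np.array(p)[:2]-[.6005,-.1116])@[-.2334,-.972],s["wrist_force"])
i=camera_info("wrist");f=grab_frame("wrist");g=grab_frame("side");t=grab_frame("top")
for n in("sweet0_center","sweet1_center","sweet2_center"):
  for c in("top","side"):
    for m in mark_of(c,n)[:1]: print(c,n,round(m["p"],2),np.array(m["pixel"]),at_z(c,m["pixel"],.017))
hs=cv2.cvtColor(f,cv2.COLOR_RGB2HSV);red=((hs[...,0]<8)|(hs[...,0]>172))&(hs[...,1]>150)&(hs[...,2]>60);v,u=np.nonzero(red);print("band px",u.mean(),v.mean(),len(u))
y=np.array([.2334,.972])
print("band yd",at_z("wrist",(u.mean(),v.mean()),.129,i)[:2]@y)
A=cv2.resize(g[160:290,210:360],(450,390),interpolation=cv2.INTER_CUBIC);B=cv2.resize(f[150:310,190:320],(317,390),interpolation=cv2.INTER_CUBIC)
save(np.hstack([A,B]),"c7.png")
for r in(225,250,280,300):
  print(r,[round(float(at_z("wrist",(255,r),z,i)[:2]@y),4) for z in(.13,.15,.174)],f[r,240:270:3,0])
E
```

```text
clock: 11.5
tcp_pos: [0.5904, -0.1513, 0.1386]
ee_rot: [0.344, 3.082, 0.061]
wrist_force: [3.6, 7.3, -5.5]
width: 0.0155
[ 0.5904 -0.1513  0.1386] pulled 0.04089870366344203 [ 3.6314  7.2662 -5.4663]
top sweet0_center 0.32 [252.1 185. ] [0.5126 0.061  0.017 ]
top sweet2_center 0.36 [262.5 164.1] [0.5952 0.0174 0.017 ]
band px 246.24795640326977 179.44959128065395 367
band yd -0.01347876831491154
225 [-0.0082, -0.0092, -0.0105] [  0  10  27   2  99  96   6  19  16 107]
250 [-0.0079, -0.009, -0.0103] [11 20 20  5 63 94 81  1 22  2]
280 [-0.0076, -0.0087, -0.0101] [ 17  11  22   8  86 123 120  13  15  12]
300 [-0.0073, -0.0085, -0.0099] [  6  11  16   0 101 120 117   0  26   0]
```

View pics/c7.png

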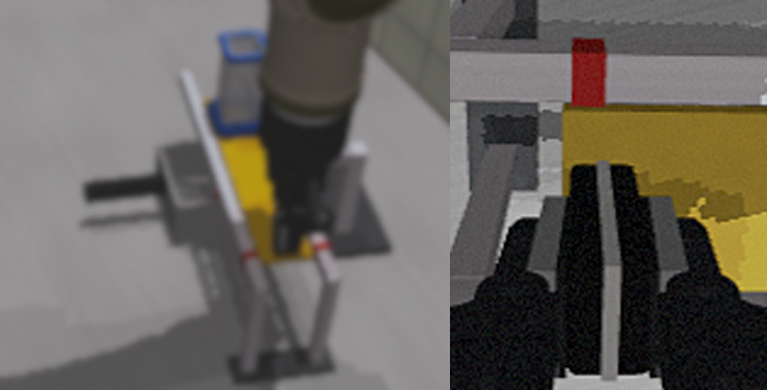

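The left half (side view) shows an empty tube, so the sweets have dropped. The right half shows the stripe about 4 mm short of the band: zero-shift rows let the spring creep the gate back. I'll pull harder and end on a pulling row.

```bash
cat > chk.py <<'E'
from h import *
np.set_printoptions(precision=4,suppress=True)
s=sense();p=s["tcp_pos"];print(s["clock"],p,"pulled",(np.array(p)[:2]-[.6005,-.1116])@[-.2334,-.972],s["wrist_force"],s["width"])
i=camera_info("wrist");f=grab_frame("wrist")
hs=cv2.cvtColor(f,cv2.COLOR_RGB2HSV);red=((hs[...,0]<8)|(hs[...,0]>172))&(hs[...,1]>150)&(hs[...,2]>60);v,u=np.nonzero(red)
y=np.array([.2334,.972]);b=at_z("wrist",(u.mean(),v.mean()),.129,i)[:2]@y
row=f[296:304,244:268,0].astype(float).mean(0);c=(np.clip(row-50,0,None)*np.arange(244,268)).sum()/np.clip(row-50,0,None).sum()
print("band",u.mean(),b,"stripe u",c,"yd",at_z("wrist",(c,300),.174,i)[:2]@y, "tcp yd",np.array(p)[:2]@y)
E
python3 -m crank '0 -0.002 -0.009 0 0; 0 -0.001 -0.005 0 0'; python3 chk.py
```

```text
clock: 12.15
tcp_pos: [0.588, -0.1606, 0.1386]
ee_rot: [0.339, 3.083, 0.068]
wrist_force: [3.5, 9.9, -5.1]
width: 0.0153
12.15 [ 0.588  -0.1606  0.1386] pulled 0.05057933641937397 [ 3.4802  9.875  -5.1079] 0.015345086381680436
band 263.41597796143253 -0.013571292149145488 stripe u 255.09302325581396 yd -0.019630171260382405 tcp yd -0.01889783641937397
```

```bash
python3 -m crank '0 0.001 0.004 0 0'; python3 chk.py;  python3 chk.py
```

```text
clock: 12.3
tcp_pos: [0.5891, -0.1563, 0.1386]
ee_rot: [0.341, 3.083, 0.069]
wrist_force: [4.1, 7.7, -7.1]
width: 0.0153
12.3 [ 0.5891 -0.1563  0.1386] pulled 0.04615282252920748 [ 4.0891  7.6919 -7.0501] 0.015309666502301622
band 255.6986301369863 -0.013443348421676759 stripe u 255.09204806954742 yd -0.01522403764378285 tcp yd -0.014471322529207473
12.35 [ 0.5895 -0.1549  0.1387] pulled 0.04461814131681231 [ 3.5326  9.6323 -6.782 ] 0.015362173859255772
band 252.94822888283377 -0.013480038601010862 stripe u 255.09925045231327 yd -0.01368824465128849 tcp yd -0.012936641316812304
```

```bash
python3 chk.py; python3 - <<'E'
from h import *
f=grab_frame("wrist");g=grab_frame("side");t=grab_frame("top")
R=lambda a:cv2.resize(a,None,fx=3,fy=3,interpolation=cv2.INTER_CUBIC)
A=R(g[160:270,225:345]);B=R(t[120:190,235:335]);C=cv2.resize(f[90:310,180:500],(360,248))
save(np.hstack([A,np.vstack([B[:,:360] if B.shape[1]>=360 else np.pad(B,((0,0),(0,60),(0,0))),C])[:330] if 0 else np.pad(A[:,:0],((0,0),(0,0),(0,0)))]) if 0 else np.vstack([np.hstack([A,np.pad(B,((0,A.shape[0]-B.shape[0]),(0,60),(0,0)))]),np.pad(C,((0,0),(0,360),(0,0)))]),"f8.png")
E
```

```text
12.4 [ 0.5895 -0.1549  0.1387] pulled 0.04463900135438101 [ 3.7324  9.3811 -5.4073] 0.014922913665007944
band 252.986301369863 -0.013518955078878507 stripe u 255.11048304213773 yd -0.013727730952801009 tcp yd -0.012957501354380991
```

View pics/f8.png

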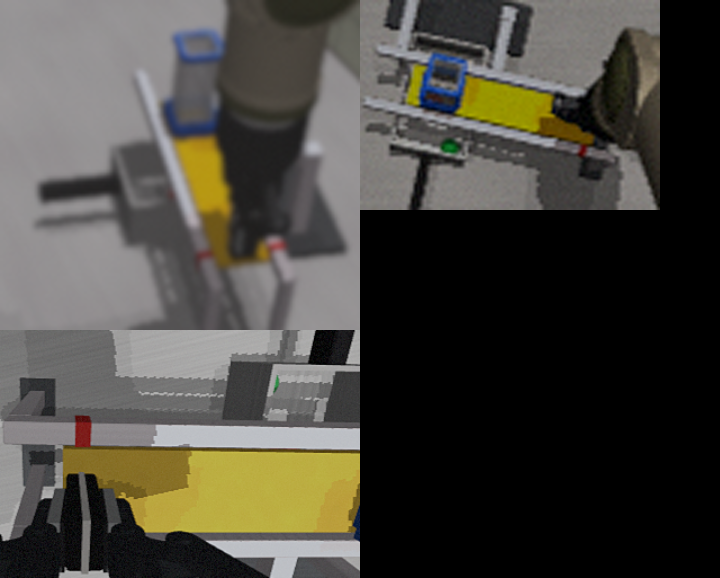

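The tube is empty in the side and top views. The green sweet is in the pan, and no sweet shows on the table. The stripe is level with the band and steady, so I'm handing in.

```bash
python3 -c "
from station import *
print(close_job());s=sense();print(s['clock'],s['tcp_pos'],s['width'])"
```

```text
the job is handed in; nothing more can be done
None
the job is handed in; nothing more can be done
```

The job is handed in at about 12.5 s. The pan is under the outlet and the gripper is still holding the gate at the red mark. I carried the pan there by its handle, lifted a few mm, then gripped the post and pulled the gate out.

**Gate:** In the last two readings, 0.05 s apart, the stripe was level with the bands to about 0.2 mm. The arm's own position gave 44.6 mm of pull, and the gripper width was 15 mm on the 16 mm post. On the way I pulled about 5 mm past the mark and eased back, so the gate was briefly out about 51 mm.

**Sweets:** The tube looked empty in the side and top views, and no sweet showed on the table. Only the green one was seen directly in the pan; red and yellow would be hidden under the gate and rails, so I could not confirm them by sight.

**Pan:** The outlet was about 5 mm off the pan's middle in the top and side views. A later wrist view suggested up to 1 cm along y, but it also measured the pan's 100 mm rim as 113 mm, so I trust it less.

**Other things:**
- On the first descent a finger pressed on the handle with about 36 N, because the arm had drifted 2 cm in y. I backed off and re-aimed, and the pan had not visibly moved.
- The arm was never sent to touch the bottle, cup or tub, but I did not re-measure them at the end.

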